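Find the heavy side of the jogger's eccentric drive and hold it down

TASK

The sheet jogger's eccentric drive stands on the bench with its weight hidden under the closed cover: turn it by the handle of its handwheel and feel from the pull where the heavy side is. Bring the heavy side straight down and finish holding the handle in your grip there, wheel still, ready for the second weight to be keyed on in step; leave the other things on the bench alone.

Things in the scene. Friction and masses are not known exactly. Their poses are not given: they have to be found in the camera images.
- drive: eccentric drive of a sheet jogger, grey casting fixed to the bench: foot plate 170 x 190 mm, ribbed bearing tube lying level, a round closed blue cover at one end of its shaft, a handwheel at the other. Origin: underside, between the ends; z up; +y along the shaft towards the handwheel, x level across the shaft. Shaft 150 mm above the bench, top of cover 224 mm, top of wheel 230 mm
- cover (a point): middle of the blue cover, on the shaft's line. Inside, a half-round steel weight (its centre 23 mm off the shaft) is clamped to the shaft and turns with the wheel. Its angle to the handle is different every time, cannot be seen and is not reported (these axes stay fixed): it can only be felt at the handle. All else that turns is balanced
- wheel_axis (a point): fixed point on the shaft's centre line 55 mm out from the wheel's front face: the centre of the circle (radius 68 mm, in the vertical plane across the shaft) on which handle_mid travels; axes as drive
- handle_mid (a point): point on the handle's centre line, 55 mm out from the wheel's front face (of 90 mm), the place to grip. It is 68 mm from wheel_axis; the wheel's face and rim lie 55 mm behind it, nothing is beside, above or in front of it
- handle: revolving handle of the handwheel: black plastic, diameter 28 mm over its middle (22 mm near the wheel), 90 mm long, parallel to the shaft. It turns freely on its own spindle, so a gripper may keep its orientation while the wheel goes round. Origin on its centre line at the wheel's front face, y outwards. The wheel is aluminium, three spokes, diameter 160 mm, rim 18 mm thick
- handwheel (a joint): wheel angle, rad, no stops: 0 with the handle straight up, growing as the handle goes from the top towards the drive's +x. Seals drag evenly (0.26 N m) either way and hold it wherever it is left. Lifting the weight adds to the drag, letting it sink takes off: 0.16 to 0.22 N m x sine of its angle from straight down, most when level with the shaft, none straight down or up
- spare_weight: bystander: the second eccentric weight, half-round steel, radius 55 mm, 22 mm thick, lying flat, with a round hub 34 mm high at the middle of its straight edge; origin under the hub
- pulley: bystander: steel belt pulley, diameter 80 mm, 34 mm high, lying flat; origin under its centre
- spanner: bystander: spanner 200 mm long, lying flat along its x; origin underneath at the middle
- foil_roll_a: bystander: roll of foil tape, diameter 104 mm, 50 mm high, lying flat; origin under its centre
- foil_roll_b: bystander: roll of foil tape, diameter 116 mm, 75 mm high, lying flat; origin under its centre
- pads_a: bystander: stack of die-cut pads 130 x 100 mm, 50 mm high; origin under its centre
- pads_b: bystander: stack of die-cut pads 130 x 100 mm, 30 mm high; origin under its centre
- grease_tin: bystander: grey tin, diameter 72 mm, 70 mm high; origin under its centre

How it is judged:
On the way:
1. the wheel has been turned by its handle, held between the fingers (contact force between the fingers and handle above 1 N and distance between the grasp point and handle_mid below 0.05 m and distance of handle_mid from where it was at the start of the episode above 0.05 m), for 0.1 s.
At the end, for the whole second after the job is handed in: The hidden weight's centre is straight below the shaft to within 15 degrees either way (6 mm sideways at 23 mm radius), the handle is gripped (over 1 N of contact, tool point within 50 mm of handle_mid), the wheel stands still (under 0.03 rad/s), and no bystander has been shifted by more than 30 mm (x of eccentric_c0 in the frame of wheel_axis between -0.006 and 0.006 m and z of eccentric_c0 in the frame of wheel_axis below -0.015 m and contact force between the fingers and handle above 1 N and distance between the grasp point and handle_mid below 0.05 m and velocity of joint handwheel between -0.03 and 0.03 rad/s); the arm keeps its last pose, push and grip.
It fails at once if a bystander on the bench is shifted by more than 30 mm (distance of any of spare_weight, pulley, spanner, foil_roll_a, foil_roll_b, pads_a, pads_b, grease_tin from where it was at the start of the episode above 0.03 m).
It also fails if it takes over 64 s, if anything falls off the work surface, if the arm or the gripper's body presses on something with over 40 N, if the wrist force passes 120 N, or if a joint passes its speed limit or range.

ROBOT

A 6-joint arm with a two-finger parallel gripper is mounted at the origin on the work surface. World frame = base frame: x ahead of the robot, y to its left, z up, the work surface at z = 0. Lengths are in m, angles in rad, forces in N, time in s.
With the tool pointing down it reaches from about 0.3 to 0.775 m from the base axis. Payload 14.6 kg.
Tool frame: the origin (TCP) lies between the finger pads, 19 mm behind the fingertips; this is the grasp point; z points along the fingers, y is the line along which they close (so a half turn about z gives the same grasp; the last joint's range is limited). The gripper opens to 94 mm and grips with 3 to 60 N. Pads are 16 mm wide; open, the fingers measure 119 mm over their backs; the gripper's body (75 mm by 177 mm) begins 78 mm behind the grasp point.
Start: joints at [1.235, 0.3, 1.521, -0, 1.321, -0.067], TCP at [0.146, 0.53, 0.224] pointing down, gripper open.
Joint ranges: [-3.03, 3.03], [-0.79, 2.21], [0.23, 2.52], [-1.04, 4.18], [0, 3.07], [-2.55, 2.55]. Speed limits (rad/s): [2.22, 2.22, 2.57, 3.14, 3.14, 3.14].

INTERFACE

Orientations are given as [roll, pitch, yaw] about the fixed x, y, z axes, in that order (R = Rz(yaw) Ry(pitch) Rx(roll)).
In Python, from station import ctrl, cams gives the robot as it stands. The module is installed in compiled form; this text tells all that it offers.
- The arm moves only by the tool arm_command, never from a script. Its argument "plan" is a list that holds one entry, the list of rows, each a list of 7 numbers: the shift along the tool's x, y, z in parts of the range, where 1.0 means 800 mm, then the turn, a rotation vector about the tool's x, y, z in shares of 4 rad (1.0 is 4 rad), then the closure, from -1 (fully open) to 1 (shut). A call has 1 to 12 rows; each row is the pose to reach, as a shift and turn from the pose commanded when the call began, along the tool's axes at that moment; what a row does not reach only later rows make up. A row lasts 1/10 s, in which the tool goes at most 50 mm and 8.59 degrees, less where a joint would pass 70% of its speed; a pose out of reach is approached as far as the arm can. Shift and turn numbers lie between -1 and 1, and a call with a number outside is refused. A call with a gripper value outside its range is refused whole. The fingers move at their own pace and stop on an object; "squeeze" is the grip in N (left out, the last holds). Time passes only in rows, so rows that repeat a pose let the fingers close. It gives the time, the measured TCP pose, the force, the opening and the grip force at its end, in the units of the state.
- ctrl.get_obs(): the state, without advancing time (a new reading comes with each control period).
- cams.camera(name): name is "scene" or "side" or "wrist"; returns (picture, depth): 384x512x3 uint8, blue, green, red; 384x512 float32, m along the optical axis (not along the pixel's ray), 0 where there is no reading.
- cams.camera_info(name): a dict with "fx", "fy", "cx", "cy" (pixels), "world_to_cam" (4x4, takes a point from world to camera coordinates). Camera axes: x right, y down, z forward; pixel columns grow to the right and rows downward; lengths in m; the calibration is good to about 2 mm. The wrist camera is an equidistant fisheye: a pixel r from the principal point sees the ray r / f radians off the axis. A picture is of the moment at which its call begins: read the wrist's pose just before it. camera_info takes no time and is no camera call; for the wrist camera it gives the pose at the moment of the call.
- ctrl.hand_in(): hands the job in; it is judged then, once.
The state is a dict: "time_s": time; "qpos": joint angles; "joint_vel": joint speeds; "tau": joint torques, N m; "ee_pos": TCP position; "eef_rot": TCP orientation; "force": force on the tool from outside, world axes, zero at the start; "moment": the same for the moment, N m; "grip_width": finger opening in m; "grip_force": force on a finger pad.
Only numpy, scipy, OpenCV 4.12 (cv2) and the standard library are available. Lean on these libraries where they do the work, as an engineer would, in place of code of your own. Each camera call takes 0.05 s, during which the arm holds its last target. There are 200 camera calls.

## Working session

There is one attempt and no reset: what is moved stays moved. The work goes in short steps, Python scripts to look and compute and a tool call to move; the robot and the scene stay as the last step left them, time stands still between calls to the robot, and variables do not carry over. Pictures are saved under pics/ and viewed, at most 10 in all, crops included, and the job is handed in when it is done.

Besides the shell and the picture viewer there is one more tool, called after "Call:" by a JSON object that holds its "op" and its "data". arm_command: Moves the arm, as the interface text tells. Its arguments: {"type":"object","properties":{"plan":{"type":"array"},"squeeze":{"type":"number"}},"required":["plan"]}

```bash
mkdir -p pics
cat > h.py <<'E'
import numpy as np, cv2
from station import ctrl, cams
def pts(name):
    im,d=cams.camera(name); i=cams.camera_info(name)
    v,u=np.mgrid[:384,:512]
    P=np.stack([(u-i['cx'])/i['fx']*d,(v-i['cy'])/i['fy']*d,d,np.ones_like(d)],-1)
    W=P@np.linalg.inv(i['world_to_cam']).T
    return im,d,W[...,:3]
E
python3 - <<'E'
from h import *
o=ctrl.get_obs(); print(o)
for n in ('scene','side'):
    im,d,W=pts(n); cv2.imwrite(f'pics/{n}0.png',im); np.savez(f'{n}0.npz',im=im,d=d,W=W)
    i=cams.camera_info(n); print(n,i['fx'],np.linalg.inv(i['world_to_cam']).round(3).tolist())
E
```

```text
{'time_s': 0.0, 'qpos': array([ 1.23540762e+00,  3.00452101e-01,  1.52158412e+00, -2.90450092e-05,
        1.32072452e+00, -6.65894895e-02]), 'joint_vel': array([ 2.18808868e-04,  8.89376976e-04, -1.01795619e-03,  1.74608584e-03,
       -2.89997692e-04,  6.34738847e-06]), 'tau': array([ 8.42985246e-04, -5.31793141e+01, -3.52760231e+01,  7.09509733e-02,
        2.40444025e-02, -5.14105716e-05]), 'ee_pos': array([0.14598754, 0.53001268, 0.22369546]), 'eef_rot': array([-3.14042528e+00, -4.96543225e-05,  2.87280061e+00]), 'force': array([ 0.7648565 ,  0.27314305, -0.11189484]), 'moment': array([-0.0302532 , -0.00813515,  0.00521055]), 'grip_force': 0.0, 'grip_width': 0.09406215554230064}
scene 373.94185153729643 [[-0.66, 0.408, -0.631, 1.416], [0.751, 0.349, -0.56, 0.757], [-0.008, -0.844, -0.537, 0.876], [0.0, 0.0, 0.0, 1.0]]
side 454.0954838320926 [[-0.982, -0.138, 0.132, 0.355], [-0.191, 0.693, -0.695, 1.12], [0.004, -0.707, -0.707, 1.266], [0.0, 0.0, 0.0, 1.0]]
```

View pics/scene0.png

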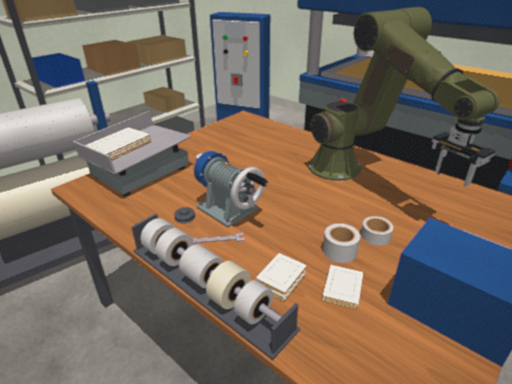

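View pics/side0.png

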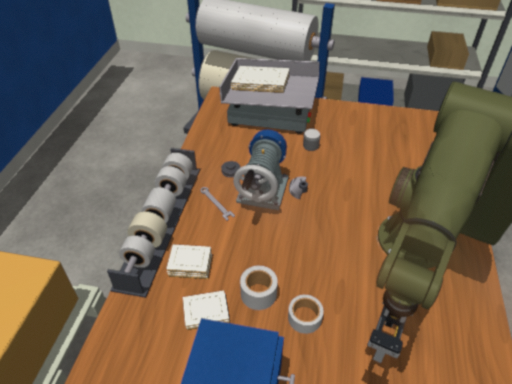

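The scene view shows the drive at about (230,190), with its blue cover at (208,165), the wheel at (248,187) and the black handle near (255,178). In the side view the drive is at (262,170), with the wheel at (258,183). Next I'll measure the points.

Run:
```python
from h import *
S={}
for n,(x0,x1,y0,y1) in dict(scene=(180,280,140,235),side=(220,320,120,220)).items():
    z=np.load(f'{n}0.npz'); im=z['im']; W=z['W']
    cv2.imwrite(f'pics/{n}_crop.png',cv2.resize(im[y0:y1,x0:x1],None,fx=6,fy=6,interpolation=cv2.INTER_CUBIC))
    hsv=cv2.cvtColor(im,cv2.COLOR_BGR2HSV)
    R=np.zeros(im.shape[:2],bool);R[y0:y1,x0:x1]=1
    b=R&(hsv[...,0]>95)&(hsv[...,0]<125)&(hsv[...,1]>140)&(W[...,2]>.05)
    P=W[b]; print(n,'blue',b.sum(),P.min(0),P.max(0),np.median(P,0))
    k=R&(im.max(-1)<50)&(W[...,2]>.05)
    P=W[k]; print(n,'black',k.sum(),P.min(0),P.max(0),np.median(P,0)); 
    v,u=np.nonzero(k); print(np.c_[u,v,(W[k]*1000).round()].astype(int)[::max(1,len(u)//25)].tolist())
```

```text
scene blue 270 [ 0.51662797 -0.2588734   0.1076293 ] [ 0.64316045 -0.20057277  0.22480606] [ 0.61839504 -0.22567219  0.19739047]
scene black 109 [ 0.58347857 -0.02392125  0.16862117] [1.41607677 0.75734834 0.87592739] [0.60251492 0.037617   0.22440836]
[[249, 173, 593, -4, 226], [251, 174, 596, 8, 228], [248, 175, 599, -4, 220], [252, 175, 597, 13, 226], [256, 175, 590, 25, 228], [250, 176, 1416, 757, 876], [254, 176, 600, 25, 228], [258, 176, 594, 38, 230], [251, 177, 604, 15, 222], [255, 177, 601, 30, 226], [259, 177, 596, 44, 230], [251, 178, 604, 15, 218], [255, 178, 605, 34, 226], [259, 178, 597, 45, 226], [251, 179, 607, 17, 216], [255, 179, 605, 34, 222], [259, 179, 600, 48, 225], [263, 179, 594, 61, 228], [257, 180, 605, 43, 221], [261, 180, 600, 57, 225], [256, 181, 607, 40, 217], [260, 181, 606, 57, 224], [264, 181, 602, 72, 228], [260, 182, 607, 59, 221], [264, 182, 602, 72, 224], [262, 183, 607, 67, 220], [262, 184, 608, 68, 217], [264, 185, 604, 73, 214]]
side blue 285 [ 0.35544737 -0.25189521  0.11861062] [0.63470808 1.11978947 1.26609645] [ 0.55366798 -0.21396969  0.21
[... 182 characters left out ...]
[250, 172, 591, 2, 225], [253, 172, 580, 2, 226], [250, 173, 589, 10, 227], [253, 173, 580, 2, 222], [249, 174, 590, 20, 231], [252, 174, 582, 11, 225], [247, 175, 597, 23, 228], [250, 175, 586, 24, 231], [253, 175, 579, 9, 219], [248, 176, 592, 31, 232], [251, 176, 583, 21, 224], [246, 177, 598, 35, 230], [249, 177, 587, 35, 232], [252, 177, 580, 22, 222], [247, 178, 592, 43, 234], [250, 178, 583, 37, 230], [253, 178, 586, -25, 172], [247, 179, 594, 37, 223], [250, 179, 584, 36, 224], [253, 179, 586, -26, 167], [247, 180, 591, 52, 233], [250, 180, 583, 37, 221], [246, 181, 594, 53, 229], [249, 181, 584, 49, 227], [252, 181, 587, -15, 167], [250, 182, 580, 52, 226], [249, 183, 583, 56, 224]]
```

View pics/scene_crop.png

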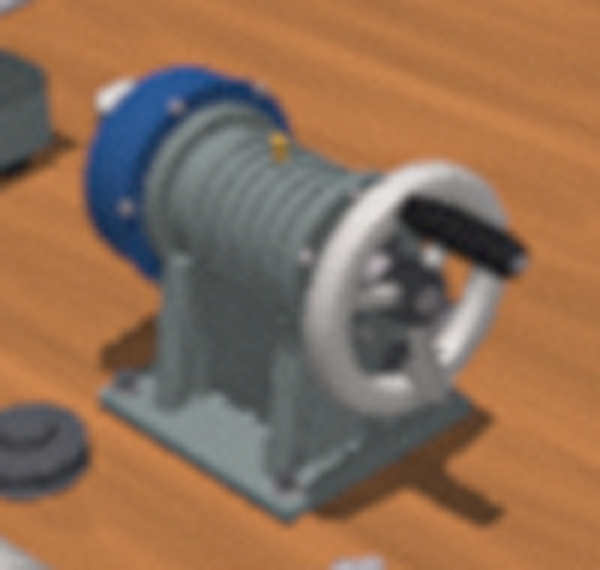

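View pics/side_crop.png

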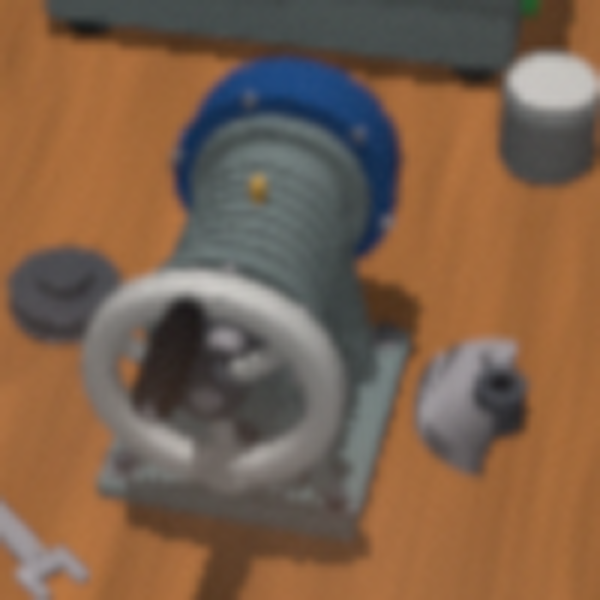

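The crops show the handle at the upper +x side of the wheel, pointing towards +y. I'll fit the wheel and the handle axis.

Run:
```python
from h import *
from scipy.optimize import least_squares
rim=[];blk=[];blu=[]
for n in ('scene','side'):
    z=np.load(f'{n}0.npz'); im=z['im']; W=z['W']; hsv=cv2.cvtColor(im,cv2.COLOR_BGR2HSV)
    ok=(z['d']>0)&(W[...,2]>.06)&(W[...,2]<.245)&(W[...,0]>.45)&(W[...,0]<.7)
    m=ok&(im.min(-1)>125)&(hsv[...,1]<50)&(abs(W[...,1]+.02)<.06)
    print(n,m.sum(),np.median(W[m],0)); rim.append(W[m])
    blk.append(W[ok&(im.max(-1)<60)&(W[...,1]>-.01)&(W[...,1]<.1)&(W[...,2]>.19)])
    blu.append(W[ok&(hsv[...,0]>95)&(hsv[...,0]<125)&(hsv[...,1]>140)&(W[...,1]<-.15)])
for R in rim+[np.vstack(rim)]:
    # torus: centre c, axis yaw a, major radius 71, minor 9
    def f(p):
        a=np.array([-np.sin(p[2]),np.cos(p[2]),0]); d=R-[p[0],p[1],.15]
        h=d@a; r=np.linalg.norm(d-np.outer(h,a),axis=1)
        return np.hypot(h,r-.071)-.009
    s=least_squares(f,[.57,-.03,0],loss='soft_l1',f_scale=.003); print('rim',s.x,np.median(abs(s.fun)))
for B in blk+[np.vstack(blk)]:
    def g(p):
        a=np.array([-np.sin(p[2]),np.cos(p[2]),0]); d=B-[p[0],.03,p[1]]
        return np.linalg.norm(d-np.outer(d@a,a),axis=1)-.0135
    s=least_squares(g,[.59,.21,0],loss='soft_l1',f_scale=.003); print('handle@y=.03',s.x,np.median(abs(s.fun)),B[:,1].max())
C=np.vstack(blu)
def k(p): 
    a=np.array([-np.sin(p[1]),np.cos(p[1]),0]); d=C-[p[0],-.22,.15]
    return np.linalg.norm(d-np.outer(d@a,a),axis=1)-.074
s=least_squares(k,[.57,0],loss='soft_l1',f_scale=.003);print('cover@y=-.22',s.x)
```

```text
scene 457 [ 0.60453201 -0.01712386  0.17699052]
side 295 [ 0.57001808 -0.0179942   0.2113091 ]
rim [ 0.57883613 -0.02124542 -0.05532061] 0.0021366401752660677
rim [ 0.57777562 -0.02161321 -0.05309441] 0.00224270274785688
rim [ 0.57848609 -0.02138245 -0.05401052] 0.002189716348470843
handle@y=.03 [ 0.59140459  0.21573275 -0.06116829] 0.0014202615029494398 0.07699019848589439
handle@y=.03 [ 0.59282388  0.21722796 -0.04805134] 0.0014714807115774695 0.07468909246158018
handle@y=.03 [ 0.59161804  0.21643535 -0.0576851 ] 0.0015158648540123769 0.07699019848589439
cover@y=-.22 [ 0.56495642 -0.04406378]
```

The rows are not in the units I measure in: shifts go in shares of 800 mm and turns go in shares of 4 rad. I convert before sending: -559 mm is -0.6988, -352 mm is -0.44, 1.356 rad is 0.339.

Call:
{"op": "arm_command", "data": {"plan": [[[-0.6988, -0.44, -0.095, 0, 0, 0.339, -1], [-0.6988, -0.44, -0.095, 0, 0, 0.339, -1], [-0.6988, -0.44, -0.095, 0, 0, 0.339, -1], [-0.6988, -0.44, -0.095, 0, 0, 0.339, -1], [-0.6988, -0.44, -0.095, 0, 0, 0.339, -1], [-0.6988, -0.44, -0.095, 0, 0, 0.339, -1], [-0.6988, -0.44, -0.095, 0, 0, 0.339, -1], [-0.6988, -0.44, -0.095, 0, 0, 0.339, -1], [-0.6988, -0.44, -0.095, 0, 0, 0.339, -1], [-0.6988, -0.44, -0.095, 0, 0, 0.339, -1], [-0.6988, -0.44, -0.095, 0, 0, 0.339, -1], [-0.6988, -0.44, -0.095, 0, 0, 0.339, -1]]], "squeeze": 40}}

```text
time_s: 1.3
ee_pos: [0.549, 0.0882, 0.2929]
eef_rot: [-3.141, 0.0, 1.517]
force: [0.9, 1.0, -0.2]
grip_width: 0.0939
grip_force: 0.0
```

In the tool's units: 45 mm is 0.0563, -43 mm is -0.0538.

Call:
{"op": "arm_command", "data": {"plan": [[[-0.0538, 0.0563, -0.0088, 0, 0, 0, -1], [-0.0538, 0.0563, -0.0088, 0, 0, 0, -1], [-0.0538, 0.0563, -0.0088, 0, 0, 0, -1], [-0.0538, 0.0563, -0.0088, 0, 0, 0, -1]]]}}

```text
time_s: 1.7
ee_pos: [0.59, 0.0455, 0.2994]
eef_rot: [-3.141, -0.0, 1.517]
force: [-0.5, 0.5, -0.9]
grip_width: 0.094
grip_force: 0.0
```

Run:
```python
from h import *
print(ctrl.get_obs()['ee_pos'])
im,d=cams.camera('wrist'); i=cams.camera_info('wrist'); print(i['fx'],i['cx'],i['cy'],np.linalg.inv(i['world_to_cam']).round(3).tolist())
cv2.imwrite('pics/w1.png',im); np.savez('w1.npz',im=im,d=d,T=i['world_to_cam'])
T=i['world_to_cam']
for p in [(.592,.0425,.216),(.5945,.087,.216),(.5895,-.008,.216)]:
    c=T@np.r_[p,1]; th=np.arctan2(np.hypot(c[0],c[1]),c[2]); n=c[:2]/np.hypot(c[0],c[1])
    print(p,n*th*i['fx']+[i['cx'],i['cy']])
```

```text
[0.58998613 0.04554522 0.29939817]
297.3186396354542 262.13364890885066 191.04021027517774 [[0.999, -0.051, -0.014, 0.594], [-0.053, -0.969, -0.241, 0.115], [-0.001, 0.241, -0.971, 0.459], [0.0, 0.0, 0.0, 1.0]]
(0.592, 0.0425, 0.216) [264.54283771 204.46243395]
(0.5945, 0.087, 0.216) [264.8089059  152.36055387]
(0.5895, -0.008, 0.216) [264.58903665 257.58329171]
```

View pics/w1.png

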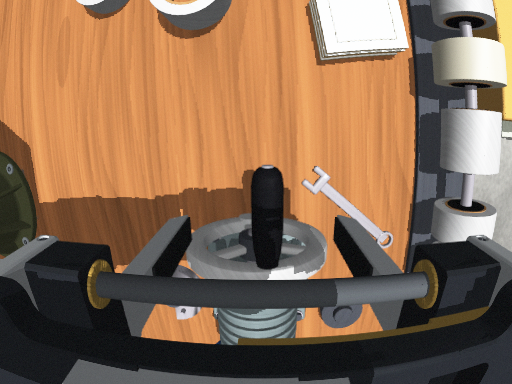

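The wrist view shows the handle from (267,165) to (267,262) with clear bench on both sides. Its tip is at y≈0.077, which agrees with the fit. I'll go down and close.

In the tool's units: 82 mm is 0.1025, 40 mm is 0.05.

Call:
{"op": "arm_command", "data": {"plan": [[[-0.0038, 0.0038, 0.05, 0, 0, 0, -1], [-0.0038, 0.0038, 0.1025, 0, 0, 0, -1], [-0.0038, 0.0038, 0.1025, 0, 0, 0, -1], [-0.0038, 0.0038, 0.1025, 0, 0, 0, 1], [-0.0038, 0.0038, 0.1025, 0, 0, 0, 1], [-0.0038, 0.0038, 0.1025, 0, 0, 0, 1], [-0.0038, 0.0038, 0.1025, 0, 0, 0, 1], [-0.0038, 0.0038, 0.1025, 0, 0, 0, 1], [-0.0038, 0.0038, 0.1025, 0, 0, 0, 1]]]}}

```text
time_s: 2.65
ee_pos: [0.5935, 0.0415, 0.2181]
eef_rot: [3.141, -0.0, 1.517]
force: [-0.1, 0.2, -0.1]
grip_width: 0.0497
grip_force: 0.0
```

Run:
```python
from h import *
print(ctrl.get_obs())
for th0 in np.arange(0.165,7,np.pi/4):
    t=th0+np.radians(np.arange(1,10)*5); print(round(th0,3),[[int(round(68*(np.sin(a)-np.sin(th0)))),int(round(-68*(np.cos(a)-np.cos(th0))))] for a in t])
```

```text
{'time_s': 2.65, 'qpos': array([ 8.28741554e-03,  4.04910242e-01,  1.39422102e+00, -2.11998887e-05,
        1.34208410e+00,  6.23813969e-02]), 'joint_vel': array([ 0.0008987 ,  0.00487728,  0.00151141,  0.00086904, -0.00192728,
       -0.00116103]), 'tau': array([ 4.01216734e-02, -5.96246767e+01, -3.56873167e+01,  7.44566345e-02,
        1.85861107e-02,  8.61633289e-04]), 'ee_pos': array([0.59350613, 0.0415148 , 0.21813052]), 'eef_rot': array([ 3.14121481e+00, -2.91108097e-06,  1.51670715e+00]), 'force': array([-0.11046621,  0.23211933, -0.08341847]), 'moment': array([-0.00623327,  0.07117135,  0.03207853]), 'grip_force': 0.0, 'grip_width': 0.049701447662319695}
0.165 [[6, 1], [11, 3], [17, 5], [22, 8], [27, 11], [32, 15], [36, 19], [41, 23], [44, 28]]
0.95 [[3, 5], [6, 10], [8, 16], [10, 21], [12, 27], [12, 33], [13, 39], [12, 45], [12, 51]]
1.736 [[-1, 6], [-3, 11], [-5, 17], [-8, 22], [-11, 27], [-15, 32], [-19, 36], [-23, 41], [-28, 44]]
2.521 [[-5, 3], [-10, 6], [-16, 8], [-21, 10], [-27, 12], [-33, 12], [-39, 13], [-45, 12], [-51, 12]]
3.307 [[-6, -1], [-11, -3], [-17, -5], [-22, -8], [-27, -11], [-32, -15], [-36, -19], [-41, -23], [-44, -28]]
4.092 [[-3, -5], [-6, -10], [-8, -16], [-10, -21], [-12, -27], [-12, -33], [-13, -39], [-12, -45], [-12, -51]]
4.877 [[1, -6], [3, -11], [5, -17], [8, -22], [11, -27], [15, -32], [19, -36], [23, -41], [28, -44]]
5.663 [[5, -3], [10, -6], [16, -8], [21, -10], [27, -12], [33, -12], [39, -13], [45, -12], [51, -12]]
6.448 [[6, 1], [11, 3], [17, 5], [22, 8], [27, 11], [32, 15], [36, 19], [41, 23], [44, 28]]
```

Call:
{"op": "arm_command", "data": {"plan": [[[0, 0, 0, 0, 0, 0, 1], [0, 0, 0, 0, 0, 0, 1], [0, 0, 0, 0, 0, 0, 1], [0, 0, 0, 0, 0, 0, 1], [0, 0, 0, 0, 0, 0, 1], [0, 0, 0, 0, 0, 0, 1], [0, 0, 0, 0, 0, 0, 1]]]}}

```text
time_s: 3.35
ee_pos: [0.5935, 0.0415, 0.2179]
eef_rot: [3.141, -0.0, 1.517]
force: [0.9, -0.4, 1.0]
grip_width: 0.0269
grip_force: 40.0
```

In the tool's units: 27 mm is 0.0338, 22 mm is 0.0275.

Call:
{"op": "arm_command", "data": {"plan": [[[0, 0.0075, 0.0013, 0, 0, 0, 1], [0, 0.0138, 0.0038, 0, 0, 0, 1], [0, 0.0213, 0.0063, 0, 0, 0, 1], [0, 0.0275, 0.01, 0, 0, 0, 1], [0, 0.0338, 0.0138, 0, 0, 0, 1]]]}}

```text
time_s: 3.85
ee_pos: [0.6211, 0.0401, 0.2067]
eef_rot: [3.141, -0.0, 1.517]
force: [-2.0, 2.1, 2.3]
grip_width: 0.027
grip_force: 40.0
```

In the tool's units: 17 mm is 0.0213, 14 mm is 0.0175.

Call:
{"op": "arm_command", "data": {"plan": [[[0, 0.0063, 0.005, 0, 0, 0, 1], [0, 0.0113, 0.01, 0, 0, 0, 1], [0, 0.0175, 0.015, 0, 0, 0, 1], [0, 0.0213, 0.0213, 0, 0, 0, 1]]]}}

```text
time_s: 4.25
ee_pos: [0.6381, 0.0393, 0.1895]
eef_rot: [3.141, -0.0, 1.517]
force: [2.5, 3.2, 5.2]
grip_width: 0.0273
grip_force: 40.0
```

Run:
```python
from h import *
o=ctrl.get_obs(); print(o['force'],o['moment'],o['ee_pos'],o['joint_vel'])
```

```text
[2.4659185  3.21298661 5.19498894] [ 0.37493462 -0.35858352  0.07083197] [0.63807606 0.03929246 0.1895319 ] [-0.00283755  0.10055478 -0.04099989  0.00118048 -0.07549035 -0.00442052]
```

Call:
{"op": "arm_command", "data": {"plan": [[[0, 0.0038, 0.0063, 0, 0, 0, 1], [0, 0.0075, 0.0125, 0, 0, 0, 1], [0, 0.01, 0.02, 0, 0, 0, 1], [0, 0.0125, 0.0263, 0, 0, 0, 1], [0, 0.015, 0.0338, 0, 0, 0, 1]]]}}

```text
time_s: 4.75
ee_pos: [0.6493, 0.0387, 0.1622]
eef_rot: [-3.141, -0.0, 1.517]
force: [-2.0, 4.8, 1.5]
grip_width: 0.027
grip_force: 40.0
```

In the tool's units: 24 mm is 0.03, 18 mm is 0.0225.

Call:
{"op": "arm_command", "data": {"plan": [[[0, 0, 0.0075, 0, 0, 0, 1], [0, 0.0013, 0.015, 0, 0, 0, 1], [0, 0, 0.0225, 0, 0, 0, 1], [0, 0, 0.03, 0, 0, 0, 1]]]}}

```text
time_s: 5.15
ee_pos: [0.6491, 0.0387, 0.1381]
eef_rot: [-3.141, -0.0, 1.517]
force: [-3.7, 4.8, 1.9]
grip_width: 0.027
grip_force: 40.0
```

In the tool's units: 27 mm is 0.0338, 22 mm is 0.0275.

Call:
{"op": "arm_command", "data": {"plan": [[[0, -0.0013, 0.0075, 0, 0, 0, 1], [0, -0.0038, 0.0138, 0, 0, 0, 1], [0, -0.0063, 0.0213, 0, 0, 0, 1], [0, -0.01, 0.0275, 0, 0, 0, 1], [0, -0.0138, 0.0338, 0, 0, 0, 1]]]}}

```text
time_s: 5.65
ee_pos: [0.6378, 0.0393, 0.1113]
eef_rot: [-3.141, -0.0, 1.517]
force: [-4.9, 5.1, 5.4]
grip_width: 0.0271
grip_force: 40.0
```

In the tool's units: -17 mm is -0.0213, 14 mm is 0.0175.

Call:
{"op": "arm_command", "data": {"plan": [[[0, -0.005, 0.0063, 0, 0, 0, 1], [0, -0.01, 0.0113, 0, 0, 0, 1], [0, -0.015, 0.0175, 0, 0, 0, 1], [0, -0.0213, 0.0213, 0, 0, 0, 1]]]}}

```text
time_s: 6.05
ee_pos: [0.621, 0.0401, 0.0948]
eef_rot: [-3.142, -0.0, 1.517]
force: [0.4, 4.1, 2.3]
grip_width: 0.027
grip_force: 40.0
```

In the tool's units: -27 mm is -0.0338, -21 mm is -0.0263.

Call:
{"op": "arm_command", "data": {"plan": [[[0, -0.0063, 0.0038, 0, 0, 0, 1], [0, -0.0125, 0.0075, 0, 0, 0, 1], [0, -0.02, 0.01, 0, 0, 0, 1], [0, -0.0263, 0.0125, 0, 0, 0, 1], [0, -0.0338, 0.015, 0, 0, 0, 1]]]}}

```text
time_s: 6.55
ee_pos: [0.5948, 0.0415, 0.0836]
eef_rot: [3.139, -0.0, 1.517]
force: [0.3, 3.8, 15.5]
grip_width: 0.0267
grip_force: 40.0
```

In the tool's units: -24 mm is -0.03, -18 mm is -0.0225.

Call:
{"op": "arm_command", "data": {"plan": [[[0, -0.0075, 0, 0, 0, 0, 1], [0, -0.015, 0.0013, 0, 0, 0, 1], [0, -0.0225, 0, 0, 0, 0, 1], [0, -0.03, 0, 0, 0, 0, 1]]]}}

```text
time_s: 6.95
ee_pos: [0.5711, 0.0426, 0.0835]
eef_rot: [3.139, 0.0, 1.517]
force: [6.0, 3.9, 10.2]
grip_width: 0.027
grip_force: 40.0
```

In the tool's units: -27 mm is -0.0338, -22 mm is -0.0275.

Call:
{"op": "arm_command", "data": {"plan": [[[0, -0.0075, -0.0013, 0, 0, 0, 1], [0, -0.0138, -0.0038, 0, 0, 0, 1], [0, -0.0213, -0.0063, 0, 0, 0, 1], [0, -0.0275, -0.01, 0, 0, 0, 1], [0, -0.0338, -0.0138, 0, 0, 0, 1]]]}}

```text
time_s: 7.45
ee_pos: [0.5442, 0.044, 0.0943]
eef_rot: [3.138, 0.0, 1.517]
force: [7.8, 2.3, 3.2]
grip_width: 0.027
grip_force: 40.0
```

Call:
{"op": "arm_command", "data": {"plan": [[[0, -0.0063, -0.005, 0, 0, 0, 1], [0, -0.0113, -0.01, 0, 0, 0, 1], [0, -0.0175, -0.015, 0, 0, 0, 1], [0, -0.0213, -0.0213, 0, 0, 0, 1]]]}}

```text
time_s: 7.85
ee_pos: [0.5271, 0.0448, 0.1111]
eef_rot: [3.139, 0.0, 1.517]
force: [7.1, 3.9, -2.2]
grip_width: 0.0271
grip_force: 40.0
```

In the tool's units: -27 mm is -0.0338, -21 mm is -0.0263.

Call:
{"op": "arm_command", "data": {"plan": [[[0, -0.0038, -0.0063, 0, 0, 0, 1], [0, -0.0075, -0.0125, 0, 0, 0, 1], [0, -0.01, -0.02, 0, 0, 0, 1], [0, -0.0125, -0.0263, 0, 0, 0, 1], [0, -0.015, -0.0338, 0, 0, 0, 1]]]}}

```text
time_s: 8.35
ee_pos: [0.5154, 0.0454, 0.1378]
eef_rot: [3.138, 0.0, 1.517]
force: [14.5, 2.0, -3.8]
grip_width: 0.0271
grip_force: 40.0
```

In the tool's units: -24 mm is -0.03, -18 mm is -0.0225.

Call:
{"op": "arm_command", "data": {"plan": [[[0, 0, -0.0075, 0, 0, 0, 1], [0, -0.0013, -0.015, 0, 0, 0, 1], [0, 0, -0.0225, 0, 0, 0, 1], [0, 0, -0.03, 0, 0, 0, 1]]]}}

```text
time_s: 8.75
ee_pos: [0.515, 0.0454, 0.1613]
eef_rot: [3.14, 0.0, 1.517]
force: [14.5, 2.1, -8.0]
grip_width: 0.0272
grip_force: 40.0
```

In the tool's units: -27 mm is -0.0338, -22 mm is -0.0275.

Call:
{"op": "arm_command", "data": {"plan": [[[0, 0.0013, -0.0075, 0, 0, 0, 1], [0, 0.0038, -0.0138, 0, 0, 0, 1], [0, 0.0063, -0.0213, 0, 0, 0, 1], [0, 0.01, -0.0275, 0, 0, 0, 1], [0, 0.0138, -0.0338, 0, 0, 0, 1]]]}}

```text
time_s: 9.25
ee_pos: [0.5251, 0.0449, 0.1876]
eef_rot: [-3.139, 0.001, 1.517]
force: [5.6, 2.4, -11.3]
grip_width: 0.027
grip_force: 40.0
```

In the tool's units: -17 mm is -0.0213, -14 mm is -0.0175.

Call:
{"op": "arm_command", "data": {"plan": [[[0, 0.005, -0.0063, 0, 0, 0, 1], [0, 0.01, -0.0113, 0, 0, 0, 1], [0, 0.015, -0.0175, 0, 0, 0, 1], [0, 0.0213, -0.0213, 0, 0, 0, 1]]]}}

```text
time_s: 9.65
ee_pos: [0.5426, 0.0441, 0.206]
eef_rot: [-3.141, 0.0, 1.517]
force: [-4.8, -0.6, -4.7]
grip_width: 0.0271
grip_force: 40.0
```

In the tool's units: 27 mm is 0.0338, 21 mm is 0.0263.

Call:
{"op": "arm_command", "data": {"plan": [[[0, 0.0063, -0.0038, 0, 0, 0, 1], [0, 0.0125, -0.0075, 0, 0, 0, 1], [0, 0.02, -0.01, 0, 0, 0, 1], [0, 0.0263, -0.0125, 0, 0, 0, 1], [0, 0.0338, -0.015, 0, 0, 0, 1]]]}}

```text
time_s: 10.15
ee_pos: [0.5697, 0.0427, 0.2178]
eef_rot: [-3.141, 0.0, 1.517]
force: [-3.7, -1.1, -10.3]
grip_width: 0.0274
grip_force: 40.0
```

In the tool's units: 24 mm is 0.03, 18 mm is 0.0225.

Call:
{"op": "arm_command", "data": {"plan": [[[0, 0.0075, 0, 0, 0, 0, 1], [0, 0.015, -0.0013, 0, 0, 0, 1], [0, 0.0225, 0, 0, 0, 0, 1], [0, 0.03, 0, 0, 0, 0, 1]]]}}

```text
time_s: 10.55
ee_pos: [0.594, 0.0415, 0.2179]
eef_rot: [3.141, -0.0, 1.517]
force: [-5.4, -1.2, -4.6]
grip_width: 0.0269
grip_force: 40.0
```

```bash
cat > fit.py <<'E'
import numpy as np
from scipy.optimize import least_squares
D=np.loadtxt('log.txt') # dir x y z fx fy fz
a=np.array([.054,.9985]); ex=np.array([.9985,-.054])
X=D[:,1:3]@ex; Z=D[:,3]; FX=D[:,4:6]@ex; FZ=D[:,6]
s=least_squares(lambda p:np.hypot(X-p[0],Z-p[1])-p[2],[X.mean(),.15,.068]); c=s.x; print('circle',c)
th=np.arctan2(X-c[0],Z-c[1]); T=-(FX*np.cos(th)-FZ*np.sin(th))*.068 # torque on wheel in + sense
R=FX*np.sin(th)+FZ*np.cos(th)
# weight angle from straight down = th - phi (positive handle sense): T = dir*drag + A sin(th-phi)
M=np.c_[D[:,0],np.sin(th),-np.cos(th)]
for lab,Mm,y in (('free',M,T),('drag.26',M[:,1:],T-.26*D[:,0])):
    q,*_=np.linalg.lstsq(Mm,y,rcond=None); S,C=q[-2:]
    r=y-Mm@q; cov=np.linalg.inv(Mm.T@Mm)*r.var()
    phi=np.arctan2(C,S); print(lab,q.round(3),'A',np.hypot(S,C).round(3),'phi',phi.round(3),'sd',(np.sqrt(cov[-1,-1])/np.hypot(S,C)).round(3),'rms',r.std().round(3))
print(np.c_[D[:,0],th,T,r,R].round(2).tolist())
print('handle target x,z rel', (68*np.sin(phi)).round(1),(68*np.cos(phi)).round(1),'last th',th[-1])
E
cat > log.txt <<'E'
1 .6211 .0401 .2067 -2 2.1 2.3
1 .6381 .0393 .1895 2.5 3.2 5.2
1 .6493 .0387 .1622 -2.0 4.8 1.5
1 .6491 .0387 .1381 -3.7 4.8 1.9
1 .6378 .0393 .1113 -4.9 5.1 5.4
1 .6210 .0401 .0948 .4 4.1 2.3
1 .5948 .0415 .0836 .3 3.8 15.5
1 .5711 .0426 .0835 6 3.9 10.2
1 .5442 .0440 .0943 7.8 2.3 3.2
1 .5271 .0448 .1111 7.1 3.9 -2.2
1 .5154 .0454 .1378 14.5 2.0 -3.8
1 .5150 .0454 .1613 14.5 2.1 -8.0
1 .5251 .0449 .1876 5.6 2.4 -11.3
1 .5426 .0441 .2060 -4.8 -.6 -4.7
1 .5697 .0427 .2178 -3.7 -1.1 -10.3
1 .5940 .0415 .2179 -5.4 -1.2 -4.6
E
python3 fit.py
```

```text
circle [0.57911992 0.15073133 0.06812675]
free [ 0.274 -0.168 -0.06 ] A 0.178 phi -2.799 sd 0.048 rms 0.024
drag.26 [-0.168 -0.06 ] A 0.178 phi -2.8 sd 0.048 rms 0.024
[[1.0, 0.61, 0.21, -0.01, 0.68], [1.0, 0.96, 0.2, 0.04, 4.87], [1.0, 1.4, 0.13, 0.02, -1.97], [1.0, 1.76, 0.08, -0.01, -4.24], [1.0, 2.19, 0.1, 0.01, -7.34], [1.0, 2.54, 0.1, -0.02, -1.79], [1.0, 2.96, 0.2, 0.03, -15.22], [1.0, -2.98, 0.27, 0.05, -11.01], [1.0, -2.55, 0.31, 0.01, -6.94], [1.0, -2.19, 0.39, 0.03, -4.31], [1.0, -1.76, 0.44, 0.03, -13.39], [1.0, -1.42, 0.39, -0.05, -15.43], [1.0, -1.0, 0.44, 0.01, -10.71], [1.0, -0.62, 0.45, 0.04, -1.04], [1.0, -0.19, 0.37, 0.02, -9.45], [1.0, 0.17, 0.3, 0.01, -5.45]]
handle target x,z rel -22.8 -64.1 last th 0.1731526994485983
```

In the tool's units: -24 mm is -0.03, -18 mm is -0.0225.

Call:
{"op": "arm_command", "data": {"plan": [[[0, -0.0075, 0, 0, 0, 0, 1], [0, -0.015, -0.0013, 0, 0, 0, 1], [0, -0.0225, 0, 0, 0, 0, 1], [0, -0.03, 0, 0, 0, 0, 1]]]}}

```text
time_s: 10.95
ee_pos: [0.569, 0.0428, 0.2177]
eef_rot: [3.141, 0.0, 1.517]
force: [5.0, -1.9, -10.2]
grip_width: 0.0269
grip_force: 40.0
```

In the tool's units: -27 mm is -0.0338, -22 mm is -0.0275.

Call:
{"op": "arm_command", "data": {"plan": [[[0, -0.0075, 0.0025, 0, 0, 0, 1], [0, -0.0138, 0.005, 0, 0, 0, 1], [0, -0.0213, 0.0075, 0, 0, 0, 1], [0, -0.0275, 0.0113, 0, 0, 0, 1], [0, -0.0338, 0.015, 0, 0, 0, 1]]]}}

```text
time_s: 11.45
ee_pos: [0.5421, 0.0442, 0.2057]
eef_rot: [3.141, 0.0, 1.517]
force: [4.2, -3.6, -2.2]
grip_width: 0.0272
grip_force: 40.0
```

In the tool's units: -17 mm is -0.0213, -13 mm is -0.0163.

Call:
{"op": "arm_command", "data": {"plan": [[[0, -0.0063, 0.0038, 0, 0, 0, 1], [0, -0.0113, 0.01, 0, 0, 0, 1], [0, -0.0163, 0.015, 0, 0, 0, 1], [0, -0.0213, 0.0213, 0, 0, 0, 1]]]}}

```text
time_s: 11.85
ee_pos: [0.5256, 0.045, 0.1885]
eef_rot: [3.14, 0.0, 1.517]
force: [10.1, -5.7, -4.8]
grip_width: 0.0272
grip_force: 40.0
```

In the tool's units: 27 mm is 0.0338, 21 mm is 0.0263.

Call:
{"op": "arm_command", "data": {"plan": [[[0, -0.0038, 0.0063, 0, 0, 0, 1], [0, -0.0075, 0.0125, 0, 0, 0, 1], [0, -0.01, 0.02, 0, 0, 0, 1], [0, -0.0125, 0.0263, 0, 0, 0, 1], [0, -0.0138, 0.0338, 0, 0, 0, 1]]]}}

```text
time_s: 12.35
ee_pos: [0.5152, 0.0455, 0.162]
eef_rot: [3.139, 0.0, 1.517]
force: [8.8, -5.9, 0.7]
grip_width: 0.027
grip_force: 40.0
```

Call:
{"op": "arm_command", "data": {"plan": [[[0, 0, 0.0075, 0, 0, 0, 1], [0, -0.0013, 0.015, 0, 0, 0, 1], [0, 0, 0.0225, 0, 0, 0, 1], [0, 0, 0.03, 0, 0, 0, 1]]]}}

```text
time_s: 12.75
ee_pos: [0.5154, 0.0455, 0.1381]
eef_rot: [3.139, 0.0, 1.517]
force: [11.7, -7.0, 3.8]
grip_width: 0.0272
grip_force: 40.0
```

In the tool's units: 27 mm is 0.0338, 22 mm is 0.0275.

Call:
{"op": "arm_command", "data": {"plan": [[[0, 0.0025, 0.0075, 0, 0, 0, 1], [0, 0.005, 0.0138, 0, 0, 0, 1], [0, 0.0075, 0.0213, 0, 0, 0, 1], [0, 0.0113, 0.0275, 0, 0, 0, 1], [0, 0.015, 0.0338, 0, 0, 0, 1]]]}}

```text
time_s: 13.25
ee_pos: [0.527, 0.045, 0.1111]
eef_rot: [3.14, 0.0, 1.517]
force: [4.2, -6.2, 6.4]
grip_width: 0.0271
grip_force: 40.0
```

In the tool's units: 17 mm is 0.0213, 13 mm is 0.0163.

Call:
{"op": "arm_command", "data": {"plan": [[[0, 0.0038, 0.0063, 0, 0, 0, 1], [0, 0.01, 0.0113, 0, 0, 0, 1], [0, 0.015, 0.0163, 0, 0, 0, 1], [0, 0.0213, 0.0213, 0, 0, 0, 1]]]}}

```text
time_s: 13.65
ee_pos: [0.5441, 0.0441, 0.0944]
eef_rot: [3.14, 0.0, 1.517]
force: [3.2, -5.3, 9.8]
grip_width: 0.0274
grip_force: 40.0
```

```bash
cat >> log.txt <<'E'
-1 .5690 .0428 .2177 5.0 -1.9 -10.2
-1 .5421 .0442 .2057 4.2 -3.6 -2.2
-1 .5256 .0450 .1885 10.1 -5.7 -4.8
-1 .5152 .0455 .1620 8.8 -5.9 .7
-1 .5154 .0455 .1381 11.7 -7 3.8
-1 .5270 .0450 .1111 4.2 -6.2 6.4
-1 .5441 .0441 .0944 3.2 -5.3 9.8
E
python3 fit.py
```

```text
circle [0.57912622 0.15075158 0.06812815]
free [ 0.275 -0.165 -0.05 ] A 0.173 phi -2.845 sd 0.045 rms 0.026
drag.26 [-0.159 -0.049] A 0.166 phi -2.842 sd 0.053 rms 0.029
[[1.0, 0.61, 0.21, -0.0, 0.68], [1.0, 0.96, 0.2, 0.04, 4.87], [1.0, 1.4, 0.13, 0.01, -1.97], [1.0, 1.76, 0.08, -0.02, -4.24], [1.0, 2.19, 0.1, -0.01, -7.34], [1.0, 2.54, 0.1, -0.03, -1.79], [1.0, 2.96, 0.2, 0.02, -15.22], [1.0, -2.98, 0.27, 0.04, -11.01], [1.0, -2.55, 0.31, 0.0, -6.94], [1.0, -2.19, 0.39, 0.03, -4.31], [1.0, -1.76, 0.44, 0.03, -13.39], [1.0, -1.42, 0.39, -0.04, -15.43], [1.0, -1.0, 0.45, 0.02, -10.71], [1.0, -0.62, 0.45, 0.06, -1.04], [1.0, -0.19, 0.37, 0.03, -9.45], [1.0, 0.17, 0.3, 0.02, -5.45], [-1.0, -0.2, -0.2, -0.02, -11.0], [-1.0, -0.63, -0.15, -0.03, -4.37], [-1.0, -0.98, -0.12, -0.02, -11.31], [-1.0, -1.4, -0.15, -0.05, -8.86], [-1.0, -1.76, -0.1, 0.01, -12.56], [-1.0, -2.19, -0.17, -0.02, -7.41], [-1.0, -2.55, -0.18, 0.03, -10.06]]
handle target x,z rel -20.1 -65.0 last th -2.545573350070765
```

In the tool's units: 17 mm is 0.0213, 11 mm is 0.0138.

Call:
{"op": "arm_command", "data": {"plan": [[[0, 0.0063, 0.0038, 0, 0, 0, 1], [0, 0.0138, 0.0075, 0, 0, 0, 1], [0, 0.0213, 0.01, 0, 0, 0, 1], [0, 0.0213, 0.01, 0, 0, 0, 1], [0, 0.0213, 0.01, 0, 0, 0, 1], [0, 0.0213, 0.01, 0, 0, 0, -1], [0, 0.0213, 0.01, 0, 0, 0, -1], [0, 0.0213, 0.01, 0, 0, 0, -1], [0, 0.0213, 0.01, 0, 0, 0, -1], [0, 0.0213, 0.01, 0, 0, 0, -1]]]}}

```text
time_s: 14.65
ee_pos: [0.5603, 0.0435, 0.0857]
eef_rot: [-3.141, -0.0, 1.517]
force: [0.4, -0.6, 0.1]
grip_width: 0.0638
grip_force: 0.0
```

Run:
```python
from h import *
F=[]
for _ in range(40):
    im,d=cams.camera('wrist'); o=ctrl.get_obs(); F.append(o['force'])
F=np.array(F); print(F.mean(0),F.std(0),o['ee_pos'],o['grip_width'],o['time_s'])
```

```text
[ 0.09937668 -0.07655501  0.0459483 ] [0.394963   0.51190142 0.60003892] [0.56051776 0.04333262 0.08583828] 0.09390592225657447 16.65
```

Call:
{"op": "arm_command", "data": {"plan": [[[0, 0, 0, 0, 0, 0, 1], [0, 0, 0, 0, 0, 0, 1], [0, 0, 0, 0, 0, 0, 1], [0, 0, 0, 0, 0, 0, 1], [0, 0, 0, 0, 0, 0, 1], [0, 0, 0, 0, 0, 0, 1], [0, 0, 0, 0, 0, 0, 1], [0, 0, 0, 0, 0, 0, 1], [0, 0, 0, 0, 0, 0, 1], [0, 0, 0, 0, 0, 0, 1], [0, 0, 0, 0, 0, 0, 1], [0, 0, 0, 0, 0, 0, 1]]]}}

```text
time_s: 17.85
ee_pos: [0.5606, 0.0433, 0.0859]
eef_rot: [3.141, -0.0, 1.517]
force: [1.1, 0.1, 2.1]
grip_width: 0.0271
grip_force: 40.0
```

Call:
{"op": "arm_command", "data": {"plan": [[[0, 0, 0, 0, 0, 0, 1], [0, 0, 0, 0, 0, 0, 1], [0, 0, 0, 0, 0, 0, 1], [0, 0, 0, 0, 0, 0, 1], [0, 0, 0, 0, 0, 0, 1], [0, 0, 0, 0, 0, 0, 1], [0, 0, 0, 0, 0, 0, 1], [0, 0, 0, 0, 0, 0, 1]]]}}

```text
time_s: 18.65
ee_pos: [0.5606, 0.0433, 0.0859]
eef_rot: [3.141, 0.0, 1.517]
force: [2.4, 0.1, 2.3]
grip_width: 0.0273
grip_force: 40.0
```

```bash
python3 -c "
from station import ctrl
print(ctrl.hand_in())"
```

```text
the job is handed in; nothing more can be done
None
```

I handed the job in with the handle gripped at 40 N, the wheel still and its angle at about −2.82 rad, where the pull puts the heavy side straight down to within about 3° (one standard deviation); the hand-in gave no verdict.

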